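Pump a leak-test stand up until its indicator pin is out

TASK

Two leak-test stands each hold a clamped bronze tee; one is already under pressure and its orange pin stands fully out with the green band showing. On the other stand, press the pump's red palm knob down with the fingertips again and again, in full strokes and letting it come right up each time, until that stand's pin has popped fully out too, then leave the knob up. Do not press the knob of the stand that is already under pressure, do not touch either pin, and leave the loose fittings, wrench and bottle where they are.

Things in the scene. Friction and masses are not known exactly. Their poses are not given: they have to be found in the camera images.
- stand_a: leak-test stand, fixed: base plate 200 (x) by 220 (y) by 12 mm; origin at the centre of its underside, z up. The stand to be pumped: its pin is in. +y half: bronze tee clamped between brackets, 84 mm high. -y half: hand pump at x -35, y -60 mm (steel barrel, red palm knob) and black indicator housing, 37 mm across, 85 mm high, at x +45, y -60 mm, out of which the pin rises.
- stand_b: leak-test stand, fixed: base plate 200 (x) by 220 (y) by 12 mm; origin at the centre of its underside, z up. Already under pressure: its pin is fully out. +y half: bronze tee clamped between brackets, 84 mm high. -y half: hand pump at x -35, y -60 mm (steel barrel, red palm knob) and black indicator housing, 37 mm across, 85 mm high, at x +45, y -60 mm, out of which the pin rises.
- stand_a_knob (a point): stand_a: centre of the top of the red palm knob (50 mm across, 24 mm thick, middle 18 mm flat); moves with the knob; 185 mm above the table when right up. Pressed straight down.
- stand_b_knob (a point): stand_b: centre of the top of the red palm knob (50 mm across, 24 mm thick, middle 18 mm flat); moves with the knob; 185 mm above the table when right up. Pressed straight down.
- stand_a_pump (a joint): stand_a: knob pressed down, m: 0 right up, 0.030 at the bottom stop. Spring return, 7 N at the top to 13 N at the bottom, plus 3 to 6 N of drag, more when pressed fast. Each full stroke, let right up before the next, lifts the pin 3 to 8 mm, the last one 6 mm to full height: three to six strokes. Strokes under 25 mm may not bring it fully out. Extra strokes do no harm; the pin stays.
- stand_b_pump (a joint): stand_b: knob pressed down, m: 0 right up, 0.030 at the bottom; same spring. Not to be pressed.
- stand_a_pin: indicator pin of stand_a: upright, 16 mm across, orange, with a 10 mm green band at its foot that is wholly in view only when the pin is fully out. Origin at its top end: 93 mm above the table when in, 122 to 123 mm when fully out. Stays where the pump has lifted it. Not to be touched.
- stand_b_pin: the pop-up indicator pin of stand_b, the same as the other; it is fully out (top about 122 mm above the table). Not to be touched.
- stand_a_pin_out (a joint): how far the pin of stand_a is out, m: 0 in, 0.029 to 0.030 fully out; starts between 0 and 0.012. One stroke before the end it stands at about 0.024.
- stand_b_pin_out (a joint): how far the pin of stand_b is out, m: about 0.0295, fully out, from the start.
- plug_1: stand_a: a loose brass sealing plug, 25 mm across, 26 mm high, standing on the plate of this stand; bystander. Origin at the centre of its underside.
- plug_2: stand_b: a loose brass sealing plug, 25 mm across, 26 mm high, standing on the plate of this stand; bystander. Origin at the centre of its underside.
- tee_1: a loose bronze pipe tee, 80 mm long, 38 mm across its collars, lying flat on the table; bystander. Origin at the table under the middle of the run; run along its x.
- tee_2: a loose bronze pipe tee, 80 mm long, 38 mm across its collars, lying flat on the table; bystander. Origin at the table under the middle of the run; run along its x.
- tee_3: a loose bronze pipe tee, 80 mm long, 38 mm across its collars, lying flat on the table; bystander. Origin at the table under the middle of the run; run along its x.
- wrench: a loose steel wrench, 190 mm long, lying on the table at the robot's right; bystander.
- spray: a leak-finder bottle, 48 mm across, 150 mm high, white with a blue cap and yellow label, standing loose on the table at the robot's left; bystander. Origin at the centre of its underside.

How it is judged:
On the way, in this order (a step that is already met when the one before it is completed fails the run):
1. the knob of the stand that needs work has been pressed well down (value of joint stand_a_pump above 0.02 m), for 0.05 s.
2. it has been let up again (value of joint stand_a_pump below 0.005 m), for 0.05 s.
3. the pin of that stand is fully out (value of joint stand_a_pin_out above 0.0275 m), for 0.2 s.
At the end, for the whole second after the job is handed in: The pin of the stand that needed work is at least 27.5 mm out of its 30 mm, both pump knobs are up (within 3 mm), the other stand's pin is still out (27 mm or more), and no loose thing lies more than 20 mm from where it was (value of joint stand_a_pin_out above 0.0275 m and value of joint each of stand_a_pump, stand_b_pump below 0.003 m and value of joint stand_b_pin_out above 0.027 m and distance of each of plug_1, plug_2, tee_1, tee_2, tee_3, wrench, spray from where it was at the start of the episode below 0.02 m); the robot touches nothing.
It fails at once if the knob of the stand already under pressure was pressed (more than 5 mm) (value of joint stand_b_pump above 0.005 m).
It fails at once if an indicator pin was touched (contact force between any of the arm, the fingers and stand_a_pin above 0.5 N or contact force between any of the arm, the fingers and stand_b_pin above 0.5 N).
It fails at once if a loose fitting, the wrench or the bottle was moved or lifted (more than 20 mm) (distance of any of plug_1, plug_2, tee_1, tee_2, tee_3, wrench, spray from where it was at the start of the episode above 0.02 m).
It also fails if it takes over 42 s, if anything falls off the work surface, if the arm or the gripper's body presses on something with over 40 N, if the wrist force passes 120 N, or if a joint passes its speed limit or range.

ROBOT

A 6-joint arm with a two-finger parallel gripper is mounted at the origin on the work surface. World frame = base frame: x ahead of the robot, y to its left, z up, the work surface at z = 0. Lengths are in m, angles in rad, forces in N, time in s.
With the tool pointing down it reaches from about 0.35 to 0.85 m from the base axis. Payload 8.1 kg.
Tool frame: the origin (TCP) lies at the very end of the fingers, on their centre line; the grasp point (between the pads) lies r.grip_point_offset behind it (r.grip_point_offset is the distance from the TCP to the grasp point, in m); z points along the fingers, y is the line along which they close (so a half turn about z gives the same grasp; the last joint's range is limited). The gripper opens to 85 mm and grips with 20 to 120 N. Pads are 22 mm wide; open, the fingers measure 114 mm over their backs; the gripper's body (76 mm by 85 mm) begins 54 mm behind the grasp point. The pads swing forward as they close: fully open they stand 13 mm farther back than shut.
Start: joints at [-1.409, 0.13, 1.488, -0, 1.523, -0.085], TCP at [0.147, -0.582, 0.231] pointing down, gripper open.
Joint ranges: [-2.96, 2.96], [-0.89, 2.26], [0.02, 2.5], [-1.34, 4.48], [0, 2.73], [-2.66, 2.66]. Speed limits (rad/s): [2.39, 2.39, 2.79, 3.14, 3.14, 3.14].

INTERFACE

Orientations are given as a rotation vector (axis times angle).
In Python, from bench import r gives the robot as it stands.
- The arm moves only by the tool send_rows, never from a script. Its argument "series" is a list of rows, each a list of 7 numbers: the shift along the tool's x, y, z in units of 200 mm (1.0 is 200 mm), then the turn, a rotation vector about the tool's x, y, z in units of pi rad (1.0 is pi rad), then the gripper command: -1 is shut, 1 is fully open, values between are in proportion. In form: [[dx, dy, dz, rx, ry, rz, gripper], ...]. A call has 1 to 8 rows; each row is the pose to reach, as a shift and turn from the pose commanded when the call began, along the tool's axes at that moment, turning the shorter way round; what a row does not reach only later rows make up. A row lasts 1/8 s, in which the tool goes at most 62.5 mm and 10.7 degrees, less where a joint would pass 70% of its speed; a pose out of reach is approached as far as the arm can. A call with a number of a shift or a turn outside -1 to 1 is refused whole. A call with a gripper value outside its range is refused whole. The fingers move at their own pace and stop on an object; "newtons" is the grip in N (left out, the last holds). Time passes only in rows, so rows that repeat a pose let the fingers close. It gives the time, the measured TCP pose, the force, the opening and the grip force at its end, in the units of the state.
- r.state(): the state, without advancing time (a new reading comes with each control period).
- r.camera(name): name is "side" or "top"; returns the picture (400x640x3 uint8, red, green, blue); there is no depth.
- r.get_calibration(name): a dict with "camera_matrix" (3x3 intrinsics, pixels), "T" (4x4, takes a point from camera to world coordinates). Camera axes: x right, y up, looking along -z (the intrinsics and any distortion apply to the point x, -y, -z); pixel columns grow to the right and rows downward; lengths in m; the calibration is good to about 2 mm. A picture is of the moment at which its call begins. get_calibration takes no time and is no camera call.
- r.sign_off(): hands the job in; it is judged then, once.
The state is a dict: "time_s": time; "joints": joint angles; "dq": joint speeds; "joint_efforts": joint torques, N m; "position": TCP position; "eef_rot": TCP orientation; "force": force on the tool from outside, world axes, zero at the start; "torque": the same for the moment, N m; "opening": opening from 0.0 (shut) to 1.0 (fully open); "gripper_force": force on a finger pad.
Only numpy, scipy, OpenCV 4.12 (cv2) and the standard library are available. Lean on these libraries where they do the work, as an engineer would, in place of code of your own. Each camera call takes 0.05 s, during which the arm holds its last target. There are 200 camera calls.

## Working session

There is one attempt and no reset: what is moved stays moved. The work goes in short steps, Python scripts to look and compute and a tool call to move; the robot and the scene stay as the last step left them, time stands still between calls to the robot, and variables do not carry over. Pictures are saved under pics/ and viewed, at most 10 in all, crops included, and the job is handed in when it is done.

Besides the shell and the picture viewer there is one more tool, called after "Emit:" as name([rows], argument=value, ...), one row to a line, values as JSON. send_rows: Moves the arm, as the interface text tells. Its arguments: {"type":"object","properties":{"series":{"type":"array"},"newtons":{"type":"number"}},"required":["series"]}

```bash
mkdir -p pics; python3 - <<'E'
from bench import r
import cv2
for n in("top","side"):
    cv2.imwrite(f"pics/{n}0.png",cv2.cvtColor(r.camera(n),cv2.COLOR_RGB2BGR))
    c=r.get_calibration(n);print(n,c)
print(r.state(), r.grip_point_offset)
E
```

```text
top {'camera_matrix': array([[399.27829892,   0.        , 326.69171731],
       [  0.        , 399.27829892, 200.59005363],
       [  0.        ,   0.        ,   1.        ]]), 'T': array([[-1.94147298e-02,  9.95750749e-01, -9.00195224e-02,
         4.99648836e-01],
       [-9.99811329e-01, -1.93909851e-02,  1.13840685e-03,
        -5.91106381e-03],
       [-6.11997741e-04,  9.00246402e-02,  9.95939350e-01,
         1.43116901e+00],
       [ 0.00000000e+00,  0.00000000e+00,  0.00000000e+00,
         1.00000000e+00]])}
side {'camera_matrix': array([[446.64707918,   0.        , 321.25373275],
       [  0.        , 446.64707918, 194.24648076],
       [  0.        ,   0.        ,   1.        ]]), 'T': array([[-0.67947151,  0.4721246 , -0.56161983, -0.06628239],
       [-0.73357102, -0.42269303,  0.5321693 ,  0.64006226],
       [ 0.01385743,  0.7735819 ,  0.6335448 ,  0.91721192],
       [ 0.        ,  0.        ,  0.        ,  1.        ]])}
{'time_s': 0.1, 'joints': array([-1.40937797e+00,  1.31083081e-01,  1.48914746e+00,  2.79358165e-05,
        1.52298055e+00, -8.53548774e-02]), 'dq': array([ 0.00163104, -0.00182098, -0.00256767, -0.00040781, -0.00147299,
        0.00117952]), 'joint_efforts': array([ 2.85778860e-04, -5.70951641e+01, -5.01942086e+01, -7.47417744e-05,
        8.09503166e-03, -2.45118520e-05]), 'position': array([ 0.14654696, -0.58133841,  0.23036344]), 'eef_rot': array([-3.11610302e+00, -3.86446388e-01,  5.28367126e-05]), 'force': array([ 0.2827474 , -0.23206011,  0.75458547]), 'torque': array([-0.019326  , -0.00288979, -0.01410508]), 'gripper_force': 0.0, 'opening': 0.9989572866281338} 0.0187
```

View pics/top0.png

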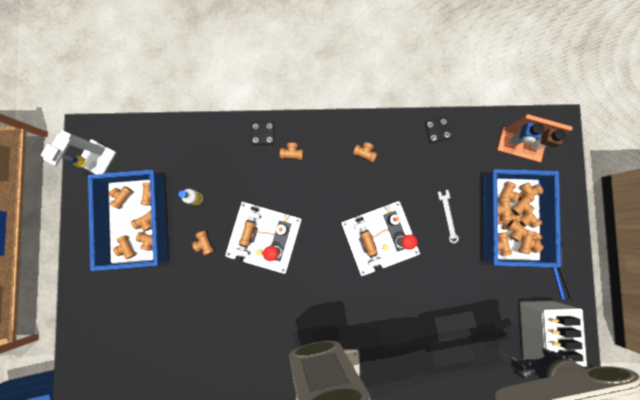

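View pics/side0.png

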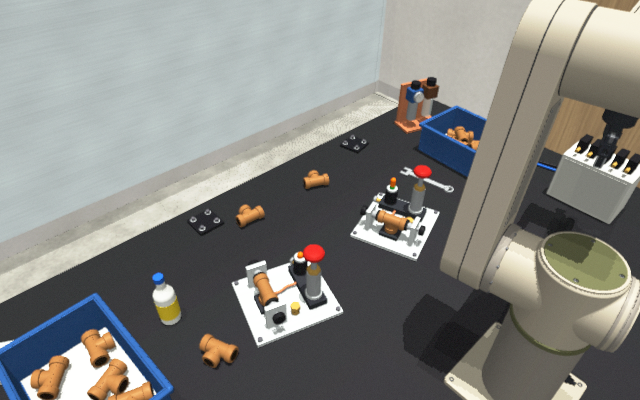

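The top view shows two stands, with red knobs at about (271,254) and (410,242). In the side view the knobs are at (314,253) and (423,172). I'll enlarge the pins and compute positions.

```bash
cat > h.py <<'E'
import numpy as np,cv2
from bench import r
def proj(n,p):
    c=r.get_calibration(n);T=np.linalg.inv(c["T"]);q=T[:3,:3]@np.array(p)+T[:3,3]
    u=c["camera_matrix"]@np.array([q[0],-q[1],-q[2]]);return u[:2]/u[2]
def ray(n,uv):
    c=r.get_calibration(n);d=np.linalg.inv(c["camera_matrix"])@np.array([uv[0],uv[1],1]);d=c["T"][:3,:3]@np.array([d[0],-d[1],-d[2]]);return c["T"][:3,3],d
def plane(n,uv,z):
    o,d=ray(n,uv);return o+d*(z-o[2])/d[2]
def reds(im):
    hsv=cv2.cvtColor(im,cv2.COLOR_RGB2HSV);h,s,v=cv2.split(hsv)
    m=(((h<4)|(h>174))&(s>200)&(v>120)).astype(np.uint8)
    k,_,st,ce=cv2.connectedComponentsWithStats(m)
    return [(ce[i],st[i]) for i in range(1,k) if st[i,4]>40]
E
python3 - <<'E'
from h import *
a=cv2.imread("pics/side0.png");t=cv2.imread("pics/top0.png")
f=lambda c:cv2.resize(c,(400,300),interpolation=cv2.INTER_CUBIC)
o=np.vstack([np.hstack([f(a[235:310,270:370]),f(a[165:240,360:460])]),np.hstack([f(t[200:275,220:320]),f(t[200:275,335:435])])])
cv2.imwrite("pics/z.png",o)
for n,im in(("top",t),("side",a)):
    for c,s in reds(im[:,:,::-1].copy()):print(n,c,s,plane(n,c,.175))
# plates
g=cv2.cvtColor(t,cv2.COLOR_BGR2HSV);m=((g[:,:,1]<60)&(g[:,:,2]>150)).astype(np.uint8)
m[:195]=0;m[280:]=0;m[:,:220]=0;m[:,440:]=0
for sl in((220,310),(335,425)):
    q=np.zeros_like(m);q[:,sl[0]:sl[1]]=m[:,sl[0]:sl[1]]
    pts=cv2.findNonZero(q);R=cv2.minAreaRect(pts);print(R);print([plane("top",p,.012).round(3) for p in cv2.boxPoints(R)],plane("top",R[0],.012))
E
```

```text
side [422.24675325 171.04545455] [414 166  18  11 154] [ 0.4775948  -0.26533384  0.175     ]
side [313.35379061 252.79783394] [303 245  22  17 277] [0.45034532 0.17185531 0.175     ]
((262.8126220703125, 237.14027404785156), (63.43629837036133, 58.099220275878906), 16.313854217529297)
[array([0.438, 0.357, 0.012]), array([0.635, 0.3  , 0.012]), array([0.567, 0.084, 0.012]), array([0.372, 0.143, 0.012])] [0.50243872 0.22107074 0.012     ]
((379.9554443359375, 237.945556640625), (58.160736083984375, 63.233673095703125), 69.14553833007812)
[array([ 0.551, -0.054,  0.012]), array([ 0.627, -0.266,  0.012]), array([ 0.433, -0.332,  0.012]), array([ 0.359, -0.122,  0.012])] [ 0.49155239 -0.19340037  0.012     ]
```

View pics/z.png

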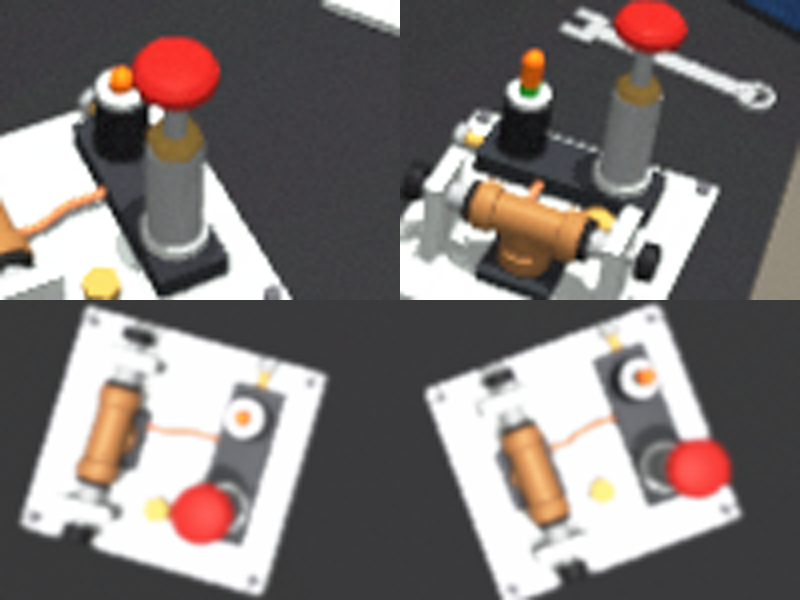

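The left stand (y>0) has its pin nearly in, so it is stand_a. The right stand's pin is out with its green band showing. I'll refine the knob position across the two views and work out the tool shifts.

```bash
cat >> h.py <<'E'
from scipy.spatial.transform import Rotation as Ro
def shift(p):
    s=r.state();return (Ro.from_rotvec(s["eef_rot"]).as_matrix().T@(np.array(p)-s["position"])/.2).round(4)
E
python3 - <<'E'
from h import *
t=cv2.imread("pics/top0.png")
g=cv2.cvtColor(t,cv2.COLOR_BGR2HSV);h,s,v=cv2.split(g);m=(((h<6)|(h>172))&(s>150)&(v>120)).astype(np.uint8)
m[:195]=0;m[280:]=0;m[:,:220]=0;m[:,440:]=0
k,_,st,ce=cv2.connectedComponentsWithStats(m)
for i in range(1,k):
    if st[i,4]>30:print(ce[i],st[i],plane("top",ce[i],.173))
yaw=np.arctan2(-.057,.197);c,s=np.cos(yaw),np.sin(yaw)
print("plate",.5024-.035*c+.06*s,.2211-.035*s-.06*c)
for p in([.147,-.582,.29],[.37,-.2,.29],[.452,.172,.29],[.452,.172,.2]):print(p,shift(p))
E
```

```text
[409.30857143 241.64571429] [402 235  16  14 175] [ 0.47914235 -0.26374785  0.173     ]
[270.25153374 252.94478528] [263 246  15  14 163] [0.45244854 0.17230657 0.173     ]
plate 0.45210267086435246 0.17319197685334592
[0.147, -0.582, 0.29] [ 0.0014  0.0033 -0.2982]
[0.37, -0.2, 0.29] [ 1.5492 -1.5765 -0.2954]
[0.452, 0.172, 0.29] [ 2.4012 -3.28   -0.2925]
[0.452, 0.172, 0.2] [ 2.4011 -3.2793  0.1575]
```

Emit:
send_rows([
  [0,0,-0.3,0,0,0,-1],
  [0.2,-0.2,-0.3,0,0,0,-1],
  [0.4,-0.4,-0.3,0,0,0,-1],
  [0.6,-0.6,-0.3,0,0,0,-1],
  [0.78,-0.78,-0.3,0,0,0,-1],
  [0.78,-0.78,-0.3,0,0,0,-1],
], newtons=60)

```text
time_s: 0.85
position: [0.2613, -0.39, 0.2913]
eef_rot: [-3.117, -0.393, -0.001]
force: [0.1, -0.5, 0.3]
opening: 0.0
gripper_force: 0.0
```

Emit:
send_rows([
  [0.2,-0.2,0,0,0,0,-1],
  [0.4,-0.4,0,0,0,0,-1],
  [0.6,-0.6,0,0,0,0,-1],
  [0.77,-0.8,0,0,0,0,-1],
  [0.77,-0.8,0,0,0,0,-1],
  [0.77,-0.8,0,0,0,0,-1],
])

```text
time_s: 1.6
position: [0.3698, -0.2003, 0.2911]
eef_rot: [3.117, 0.387, -0.001]
force: [0.2, 0.2, -0.3]
opening: 0.004
gripper_force: 0.0
```

Emit:
send_rows([
  [0.1,-0.2,0,0,0,0,-1],
  [0.2,-0.4,0,0,0,0,-1],
  [0.3,-0.6,0,0,0,0,-1],
  [0.42,-0.85,0,0,0,0,-1],
  [0.42,-0.85,0,0,0,0,-1],
  [0.42,-0.85,0,0,0,0,-1],
])

```text
time_s: 2.35
position: [0.4099, -0.0158, 0.2911]
eef_rot: [3.117, 0.385, -0.001]
force: [-1.0, -0.2, 0.4]
opening: 0.004
gripper_force: 0.0
```

Emit:
send_rows([
  [0.1,-0.2,0,0,0,0,-1],
  [0.2,-0.4,0,0,0,0,-1],
  [0.3,-0.6,0,0,0,0,-1],
  [0.42,-0.85,0,0,0,0,-1],
  [0.42,-0.85,0,0,0,0,-1],
  [0.42,-0.85,0,0,0,0,-1],
])

```text
time_s: 3.1
position: [0.4504, 0.1691, 0.291]
eef_rot: [3.117, 0.383, -0.001]
force: [-0.4, -0.4, 1.1]
opening: 0.003
gripper_force: 0.0
```

```bash
python3 - <<'E'
from h import *
print(r.state());print(shift([.4522,.1724,.2]),shift([.4522,.1724,.154]))
cv2.imwrite("pics/s1.png",cv2.cvtColor(r.camera("side"),cv2.COLOR_RGB2BGR))
E
```

```text
{'time_s': 3.1, 'joints': array([ 2.53194516e-01, -2.11922502e-01,  1.71345190e+00, -8.16250576e-04,
        1.64094450e+00,  1.57919117e+00]), 'dq': array([-0.01440295, -0.01812478,  0.00775075,  0.00399733,  0.00069386,
        0.00367613]), 'joint_efforts': array([ 1.14562366e+00, -3.90872383e+01, -5.08835828e+01,  1.35834832e-01,
       -5.16703224e-02,  4.98176040e-02]), 'position': array([0.45037532, 0.16911284, 0.29099227]), 'eef_rot': array([ 3.11718411e+00,  3.83369752e-01, -1.20527059e-03]), 'force': array([-0.37904294, -0.35772576,  1.09730045]), 'torque': array([0.01904792, 0.06668377, 0.0067876 ]), 'gripper_force': 0.0, 'opening': 0.0032900999790635155}
[ 0.0132 -0.0141  0.4549] [ 0.0134 -0.0143  0.6849]
```

View pics/s1.png

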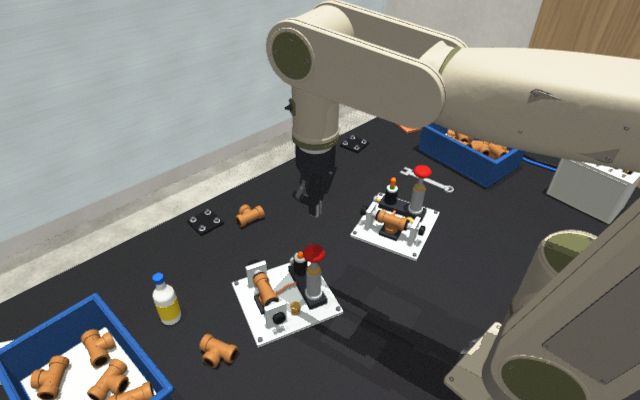

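The closed fingertips at (318,213) hang directly above stand_a's knob at (314,253). Next I lower to just above the knob, then make the first stroke.

Emit:
send_rows([
  [0.013,-0.014,0.15,0,0,0,-1],
  [0.013,-0.014,0.3,0,0,0,-1],
  [0.013,-0.014,0.45,0,0,0,-1],
  [0.013,-0.014,0.48,0,0,0,-1],
  [0.013,-0.014,0.48,0,0,0,-1],
])

```text
time_s: 3.78
position: [0.452, 0.1734, 0.1959]
eef_rot: [3.118, 0.384, 0.0]
force: [-0.5, 0.0, 0.1]
opening: 0.002
gripper_force: 0.0
```

Emit:
send_rows([
  [0,0,0.05,0,0,0,-1],
  [0,0,0.1,0,0,0,-1],
  [0,0,0.15,0,0,0,-1],
  [0,0,0.18,0,0,0,-1],
  [0,0,0.19,0,0,0,-1],
  [0,0,0.19,0,0,0,-1],
])

```text
time_s: 4.53
position: [0.4533, 0.1745, 0.1596]
eef_rot: [3.118, 0.387, 0.006]
force: [-2.6, -1.6, 12.1]
opening: 0.004
gripper_force: 6.1
```

Emit:
send_rows([
  [0,0,0.015,0,0,0,-1],
  [0,0,0.03,0,0,0,-1],
  [0,0,0.03,0,0,0,-1],
])

```text
time_s: 4.9
position: [0.4534, 0.1746, 0.1549]
eef_rot: [3.117, 0.387, 0.007]
force: [-7.5, -4.7, 21.4]
opening: 0.002
gripper_force: 11.0
```

Emit:
send_rows([
  [0,0,-0.08,0,0,0,-1],
  [0,0,-0.16,0,0,0,-1],
  [0,0,-0.22,0,0,0,-1],
  [0,0,-0.22,0,0,0,-1],
  [0,0,-0.22,0,0,0,-1],
])

```text
time_s: 5.52
position: [0.4512, 0.1743, 0.1944]
eef_rot: [3.118, 0.387, -0.002]
force: [-0.2, -0.2, -0.3]
opening: 0.0
gripper_force: 0.0
```

Emit:
send_rows([
  [0,0,0.06,0,0,0,-1],
  [0,0,0.12,0,0,0,-1],
  [0,0,0.17,0,0,0,-1],
  [0,0,0.2,0,0,0,-1],
  [0,0,0.22,0,0,0,-1],
  [0,0,0.22,0,0,0,-1],
])

```text
time_s: 6.28
position: [0.4524, 0.1746, 0.1548]
eef_rot: [-3.118, -0.387, -0.003]
force: [-15.7, -4.9, 35.9]
opening: 0.0
gripper_force: 17.9
```

Emit:
send_rows([
  [0,0,-0.08,0,0,0,-1],
  [0,0,-0.16,0,0,0,-1],
  [0,0,-0.22,0,0,0,-1],
  [0,0,-0.22,0,0,0,-1],
  [0,0,-0.22,0,0,0,-1],
])

```text
time_s: 6.9
position: [0.4511, 0.1743, 0.1942]
eef_rot: [3.117, 0.387, -0.003]
force: [0.3, -0.0, 0.1]
opening: -0.002
gripper_force: 0.0
```

```bash
python3 - <<'E'
from h import *
im=cv2.cvtColor(r.camera("side"),cv2.COLOR_RGB2BGR)
cv2.imwrite("pics/s2.png",cv2.resize(im[225:315,260:380],(800,600),interpolation=cv2.INTER_CUBIC))
E
```

```text
(no output)
```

View pics/s2.png

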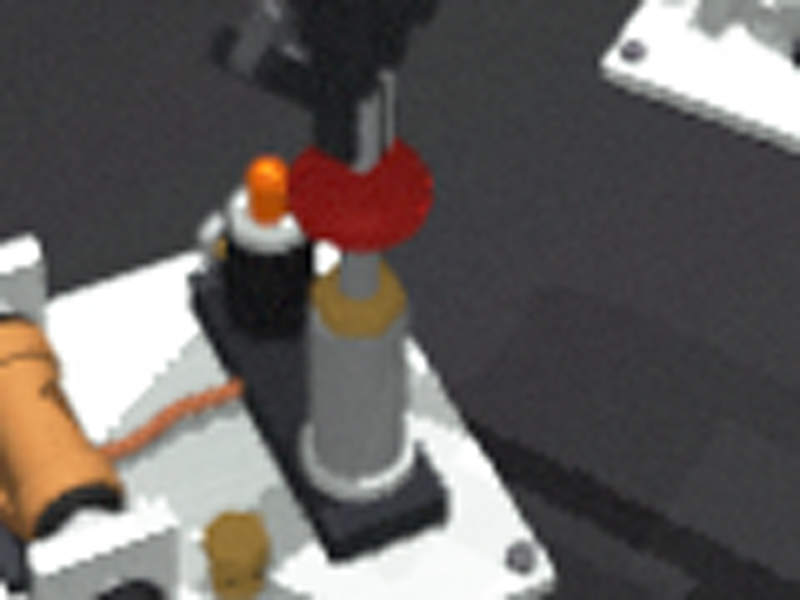

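After two strokes the pin (crop 267,190) is up more than before, with no green showing yet. The knob is fully up, with the tips just clear of it. Three more strokes.

Emit:
send_rows([
  [0,0,0.06,0,0,0,-1],
  [0,0,0.12,0,0,0,-1],
  [0,0,0.17,0,0,0,-1],
  [0,0,0.2,0,0,0,-1],
  [0,0,0.215,0,0,0,-1],
  [0,0,0.215,0,0,0,-1],
])

```text
time_s: 7.7
position: [0.4524, 0.1746, 0.1549]
eef_rot: [-3.118, -0.387, -0.003]
force: [-10.8, -3.1, 27.1]
opening: 0.002
gripper_force: 13.6
```

Emit:
send_rows([
  [0,0,-0.08,0,0,0,-1],
  [0,0,-0.16,0,0,0,-1],
  [0,0,-0.215,0,0,0,-1],
  [0,0,-0.215,0,0,0,-1],
  [0,0,-0.215,0,0,0,-1],
])

```text
time_s: 8.32
position: [0.4511, 0.1743, 0.1943]
eef_rot: [3.118, 0.387, -0.003]
force: [0.5, -0.6, -0.5]
opening: -0.002
gripper_force: 0.0
```

Emit:
send_rows([
  [0,0,0.06,0,0,0,-1],
  [0,0,0.12,0,0,0,-1],
  [0,0,0.17,0,0,0,-1],
  [0,0,0.2,0,0,0,-1],
  [0,0,0.215,0,0,0,-1],
  [0,0,0.215,0,0,0,-1],
])

```text
time_s: 9.07
position: [0.4523, 0.1746, 0.1549]
eef_rot: [-3.118, -0.387, -0.003]
force: [-11.2, -3.4, 28.3]
opening: 0.003
gripper_force: 14.0
```

Emit:
send_rows([
  [0,0,-0.08,0,0,0,-1],
  [0,0,-0.16,0,0,0,-1],
  [0,0,-0.215,0,0,0,-1],
  [0,0,-0.215,0,0,0,-1],
  [0,0,-0.215,0,0,0,-1],
])

```text
time_s: 9.7
position: [0.4511, 0.1743, 0.1943]
eef_rot: [3.117, 0.387, -0.002]
force: [-0.1, -0.2, 0.6]
opening: 0.002
gripper_force: 0.0
```

Emit:
send_rows([
  [0,0,0.06,0,0,0,-1],
  [0,0,0.12,0,0,0,-1],
  [0,0,0.17,0,0,0,-1],
  [0,0,0.2,0,0,0,-1],
  [0,0,0.215,0,0,0,-1],
  [0,0,0.215,0,0,0,-1],
])

```text
time_s: 10.45
position: [0.4523, 0.1746, 0.1549]
eef_rot: [-3.118, -0.387, -0.003]
force: [-11.0, -2.9, 29.3]
opening: 0.0
gripper_force: 14.0
```

Emit:
send_rows([
  [0,0,-0.08,0,0,0,-1],
  [0,0,-0.16,0,0,0,-1],
  [0,0,-0.215,0,0,0,-1],
  [0,0,-0.215,0,0,0,-1],
  [0,0,-0.215,0,0,0,-1],
])

```text
time_s: 11.08
position: [0.4511, 0.1743, 0.1943]
eef_rot: [3.117, 0.387, -0.002]
force: [0.6, 0.0, -0.7]
opening: 0.004
gripper_force: 0.0
```

```bash
python3 - <<'E'
from h import *
im=cv2.cvtColor(r.camera("side"),cv2.COLOR_RGB2BGR)
f=lambda c:cv2.resize(c,(400,600),interpolation=cv2.INTER_CUBIC)
cv2.imwrite("pics/s3.png",np.hstack([f(im[225:315,275:335]),f(im[155:245,365:425])]))
E
```

```text
(no output)
```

View pics/s3.png

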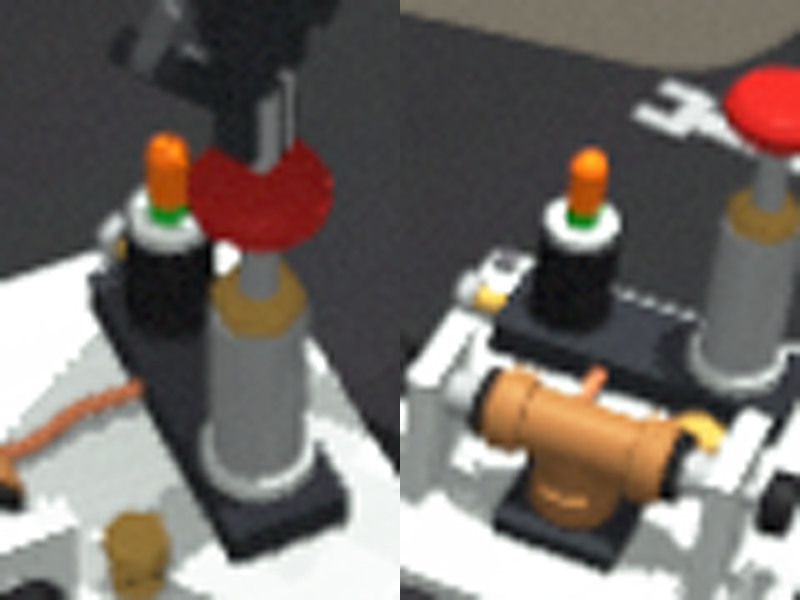

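Green now shows at stand_a's pin (crop 168,215), but the band may not be fully out. Extra strokes do no harm, so I'll make two more, then retreat upward and check.

Emit:
send_rows([
  [0,0,0.06,0,0,0,-1],
  [0,0,0.12,0,0,0,-1],
  [0,0,0.17,0,0,0,-1],
  [0,0,0.2,0,0,0,-1],
  [0,0,0.215,0,0,0,-1],
  [0,0,0.215,0,0,0,-1],
])

```text
time_s: 11.88
position: [0.4524, 0.1746, 0.1549]
eef_rot: [-3.117, -0.387, -0.003]
force: [-10.6, -3.2, 27.3]
opening: -0.004
gripper_force: 13.5
```

Emit:
send_rows([
  [0,0,-0.08,0,0,0,-1],
  [0,0,-0.16,0,0,0,-1],
  [0,0,-0.215,0,0,0,-1],
  [0,0,-0.215,0,0,0,-1],
  [0,0,-0.215,0,0,0,-1],
])

```text
time_s: 12.5
position: [0.4511, 0.1743, 0.1943]
eef_rot: [3.117, 0.387, -0.002]
force: [0.0, -0.6, -0.5]
opening: 0.003
gripper_force: 0.0
```

Emit:
send_rows([
  [0,0,0.06,0,0,0,-1],
  [0,0,0.12,0,0,0,-1],
  [0,0,0.17,0,0,0,-1],
  [0,0,0.2,0,0,0,-1],
  [0,0,0.215,0,0,0,-1],
  [0,0,0.215,0,0,0,-1],
])

```text
time_s: 13.25
position: [0.4523, 0.1746, 0.1549]
eef_rot: [-3.118, -0.387, -0.003]
force: [-10.6, -2.9, 27.2]
opening: -0.002
gripper_force: 14.0
```

Emit:
send_rows([
  [0,0,-0.08,0,0,0,-1],
  [0,0,-0.16,0,0,0,-1],
  [0,0,-0.22,0,0,0,-1],
  [0,0,-0.4,0,0,0,-1],
  [0,0,-0.6,0,0,0,-1],
  [0,0,-0.7,0,0,0,-1],
  [0,0,-0.7,0,0,0,-1],
  [0,0,-0.7,0,0,0,-1],
])

```text
time_s: 14.25
position: [0.451, 0.1742, 0.2902]
eef_rot: [3.117, 0.387, -0.005]
force: [-0.6, -0.4, -0.5]
opening: -0.0
gripper_force: 0.0
```

```bash
python3 - <<'E'
from h import *
im=cv2.cvtColor(r.camera("side"),cv2.COLOR_RGB2BGR)
f=lambda c:cv2.resize(c,(400,600),interpolation=cv2.INTER_CUBIC)
cv2.imwrite("pics/s4.png",np.hstack([f(im[225:315,275:335]),f(im[155:245,365:425])]))
c,s=np.cos(-.282),np.sin(-.282);x,y=.5024+.045*c+.06*s,.2211+.045*s-.06*c
for z in(.085,.116,.1225):print(z,proj("side",[x,y,z]))
# stand a/b pin: orange top row, green area
h=cv2.cvtColor(im,cv2.COLOR_BGR2HSV)
for n,(a,b,c2,d) in dict(a=(235,270,290,310),b=(170,205,385,402)).items():
    w=h[a:b,c2:d].astype(int)
    for k,lo,hi in(("orange",5,20),("green",45,80)):
        m=(w[...,0]>=lo)&(w[...,0]<=hi)&(w[...,1]>150)&(w[...,2]>70);yy,xx=np.nonzero(m)
        print(n,k,m.sum(),yy.min()+a if len(yy) else None,yy.max()+a if len(yy) else None, xx.mean()+c2 if len(yy) else None)
E
```

```text
0.085 [298.49609366 256.36774811]
0.116 [298.26465459 247.75659728]
0.1225 [298.21507709 245.91196766]
a orange 77 245 269 300.72727272727275
a green 6 256 257 299.6666666666667
b orange 50 177 186 392.68
b green 5 187 188 391.4
```

View pics/s4.png

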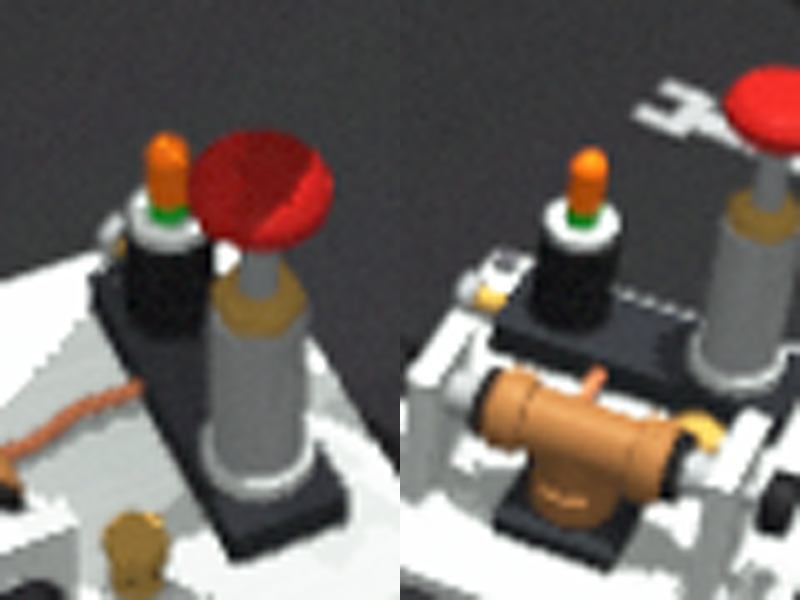

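The pin hasn't moved since stroke 5 (top at row 245; full height predicts about 246). Its green band matches stand_b's, both knobs are up, and nothing else in view has shifted. Handing in.

```bash
python3 -c "
from bench import r
print(r.sign_off())"
```

```text
the job is handed in; nothing more can be done
None
```

I gave stand_a's knob seven full strokes and its pin now looks fully out, with its green band matching stand_b's in the side view; both knobs are up and the job is handed in, though sign-off returned no verdict.

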